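Fasten the hook of the large medication case

ROBOT

A 7-joint arm with a two-finger parallel gripper is mounted at the origin on the work surface. World frame = base frame: x ahead of the robot, y to its left, z up, the work surface at z = 0. Lengths are in m, angles in rad, forces in N, time in s.
With the tool pointing down it reaches from about 0.35 to 0.9 m from the base axis. Payload 8.1 kg.
Tool frame: the origin (TCP) lies midway between the tips of the shut fingers; the grasp point (between the pads) lies 19 mm behind it; z points along the fingers, x is the direction in which the jaws open and shut, and the axes are right-handed (so a half turn about z gives the same grasp; the last joint's range is limited). The gripper opens to 85 mm and grips with 20 to 120 N. Pads are 22 mm wide; open, the fingers measure 114 mm over their backs; the gripper's body (76 mm by 85 mm) begins 54 mm behind the grasp point. The pads swing forward as they close: fully open they stand 13 mm farther back than shut.
Start: joints at [-1.222, 0.434, 0.025, 1.573, -0.012, 1.134, -0.075], TCP at [0.273, 0.562, 0.231] pointing down, gripper open.
Joint ranges: [-2.62, 2.62], [-0.44, 2.09], [-1.27, 1.32], [0.08, 2.57], [-1.32, 4.46], [0.12, 2], [-2.74, 2.74]. Speed limits (rad/s): [2.22, 2.22, 3.01, 3.01, 3.14, 3.14, 3.14].

INTERFACE

Orientations are given as a unit quaternion [x, y, z, w].
In Python, from cell import sense, snapshot, get_calibration, job_done gives the robot as it stands. The module is installed in compiled form; this text tells all that it offers.
- The arm moves only by the tool step_arm, never from a script. Its argument "commands" is a list of rows, each an object of numbers: "tx", "ty", "tz": the shift along the tool's x, y, z in mm; "turn": the turn about the tool's z in rad; "grip": the finger opening in mm, from 0 to 85.4. A call has 1 to 12 rows; each row is the pose to reach, as a shift and turn from the pose measured when the call began, along the tool's axes at that moment; what a row does not reach only later rows make up. A row lasts 1/8 s, in which the tool goes at most 62.5 mm and 10.7 degrees, less where a joint would pass 70% of its speed; a pose out of reach is approached as far as the arm can. A call with a gripper value outside its range is refused whole. The fingers move at their own pace and stop on an object; "newtons" is the grip in N (left out, the last holds). Time passes only in rows, so rows that repeat a pose let the fingers close. It gives the time, the measured TCP pose, the force and the opening at its end, in the units of the state.
- sense(): the state, without advancing time (a new reading comes with each control period).
- snapshot(name): name is "scene" or "top" or "wrist"; returns (picture, depth): 400x640x3 uint8, blue, green, red; 400x640 float32, m along the optical axis (not along the pixel's ray), 0 where there is no reading.
- get_calibration(name): a dict with "vfov" (degrees; the focal length in pixels is half the picture's height over the tangent of half this angle, whatever the lens; pixels are square), "cx", "cy" (the principal point, pixels), "pose" (4x4, takes a point from camera to world coordinates). Camera axes: x right, y down, z forward; pixel columns grow to the right and rows downward; lengths in m; the calibration is good to about 2 mm. A picture is of the moment at which its call begins: read the wrist's pose just before it. get_calibration takes no time and is no camera call; for the wrist camera it gives the pose at the moment of the call.
- job_done(): hands the job in, once; it reports no verdict.
The state is a dict: "time_s": time; "q": joint angles; "joint_vel": joint speeds; "tau": joint torques, N m; "ee_pos": TCP position; "tool_rot": TCP orientation; "force": force on the tool from outside, world axes, zero at the start; "torque": the same for the moment, N m; "finger_gap": finger opening in m.
Only numpy, scipy, OpenCV 4.12 (cv2) and the standard library are available. Lean on these libraries where they do the work, as an engineer would, in place of code of your own. Each camera call takes 0.05 s, during which the arm holds its last target.

TASK

Two grey medication cases with steel swing hooks lie on the desk, both shut but not fastened. Swing the hook of the LARGER case closed, all the way until it rests around its catch pin, then let go. Leave the smaller case's hook open, where it is.

Things in the scene. Friction and masses are not known exactly. Their poses are not given: they have to be found in the camera images.
- case_hook (a joint): Hinge of the larger case's hook, rad, vertical axis. 0 = closed, at its stop, notch around the pin; grows as it opens, counterclockwise from above; starts 0.9 to 1.5, stop 1.7. Light friction (0.6 N at the knob) holds it anywhere; no spring. The hook is a flat steel bar 114 mm long, 4 to 10 mm above the case's top, 34 mm wide at its free end, with an 18 mm notch on its closing side.
- case_knob (a point): Point to grasp on the axis of the black upright round knob near the free end of the larger case's hook, 100 mm from the hinge axis. The knob is 16 mm in diameter, 36 mm tall and stands on the hook's plate; the point is 24 mm above the plate, 12 mm below the knob's top, 124 mm above the desk.
- case_pin (a point): Catch pin, a 14 mm high fixed steel stud (8 mm, head 14 mm) on the flat top of the larger case: heavy, immovable, grey, 200 x 280 mm, 90 mm high. The point is 97 mm above the desk; its z axis is up, its x axis points from the hook's hinge axis to the pin, 75 mm apart. With the hook closed the knob stands on that line, 25 mm beyond the pin.
- smallcase_knob (a point): Same knob (16 mm by 36 mm) on the open hook of the smaller case, to be left alone; the point is 12 mm below its top, 104 mm above the desk. The smaller case is alike but 140 x 180 mm and 70 mm high, its hook 91 mm long. The cases lie side by side, either one on the left.

How it is judged:
By the outcome, as a careful person would: the job done as asked, in the order asked, and still so for the second after the job is handed in, with the robot touching nothing.
It also fails if it takes over 32 s, if anything falls off the work surface, if the arm or the gripper's body presses on something with over 40 N, if the wrist force passes 120 N, or if a joint passes its speed limit or range.

## Working session

There is one attempt and no reset: what is moved stays moved. The work goes in short steps, Python scripts to look and compute and a tool call to move; the robot and the scene stay as the last step left them, time stands still between calls to the robot, and variables do not carry over. Pictures are saved under pics/ and viewed, and the job is handed in when it is done.

Besides the shell and the picture viewer there is one more tool, called after ">>>" as name(argument=value, ...) on one line, values as JSON. step_arm: Moves the arm, as the interface text tells. Its arguments: {"type":"object","properties":{"commands":{"type":"array"},"newtons":{"type":"number"}},"required":["commands"]}

```bash
mkdir -p pics
cat > h.py <<'E'
import numpy as np,cv2
from cell import *
def K(c):
    f=200/np.tan(np.radians(c["vfov"])/2); return f,c["cx"],c["cy"]
def ray(c,u,v,z):
    f,cx,cy=K(c);P=np.array(c["pose"]);d=P[:3,:3]@np.array([(u-cx)/f,(v-cy)/f,1]);o=P[:3,3]
    return o+d*(z-o[2])/d[2]
def cloud(c,D):
    f,cx,cy=K(c);P=np.array(c["pose"]);v,u=np.mgrid[:400,:640]
    X=np.stack([(u-cx)/f*D,(v-cy)/f*D,D],-1)
    return X@P[:3,:3].T+P[:3,3]
E
python3 - <<'E'
from h import *
print(sense())
for n in ["scene","top","wrist"]:
    c=get_calibration(n);p,d=snapshot(n);cv2.imwrite(f"pics/{n}0.png",p);np.savez(f"{n}0.npz",p=p,d=d,**{k:np.array(v) for k,v in c.items()});print(n,c)
E
```

```text
{'time_s': 0.0, 'q': array([-1.22155326,  0.43523959,  0.02495176,  1.57410635, -0.01158586,
        1.13398462, -0.07509423]), 'joint_vel': array([-3.75618908e-04,  2.97801898e-03,  1.62419432e-03,  1.39562778e-03,
       -2.82713620e-04,  7.09731480e-05,  9.53039295e-04]), 'tau': array([ 2.83234549e-04, -6.70478439e+01,  1.02471247e+00, -3.16209519e+01,
        1.54480361e-02,  1.27396913e-02, -1.37453901e-05]), 'ee_pos': array([0.27271333, 0.56179988, 0.23051182]), 'tool_rot': array([ 8.47543054e-01,  5.30726048e-01, -6.32742096e-04,  4.83968409e-04]), 'force': array([ 0.62203849, -0.45134364, -0.28567251]), 'torque': array([-0.00159695,  0.01977642,  0.01622825]), 'finger_gap': 0.08514547924476784}
scene {'vfov': 51.57867413085627, 'cx': 321.0678099188077, 'cy': 200.50354305520094, 'pose': array([[ 0.82062295,  0.32270542, -0.47163459,  0.96490327],
       [ 0.57136406, -0.47920623,  0.66626158, -0.58555083],
       [-0.01100401, -0.8162246 , -0.57762991,  0.62086301],
       [ 0.        ,  0.        ,  0.        ,  1.        ]])}
top {'vfov': 49.43894547595347, 'cx': 321.3499528139159, 'cy': 194.78843316404385, 'pose': array([[ 0.00554754, -0.9974965 ,  0.07049788,  0.50188052],
       [-0.99979946, -0.00417611,  0.01958591, -0.02748387],
       [-0.01924247, -0.0705924 , -0.99731963,  0.96181876],
       [ 0.        ,  0.        ,  0.        ,  1.        ]])}
wrist {'vfov': 65.30837744048681, 'cx': 314.6875975391246, 'cy': 193.33159860020814, 'pose': array([[ 0.43636745,  0.86086069,  0.26172948,  0.20525305],
       [ 0.89976625, -0.41683944, -0.1290952 ,  0.59407153],
       [-0.00203381,  0.29182829, -0.95646856,  0.37405157],
       [ 0.        ,  0.        ,  0.        ,  1.        ]])}
```

View pics/top0.png

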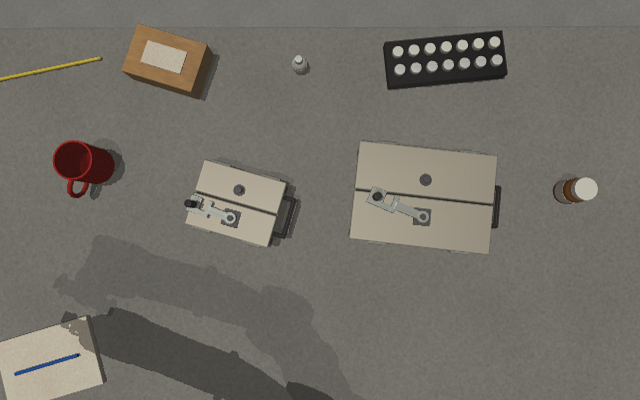

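View pics/scene0.png

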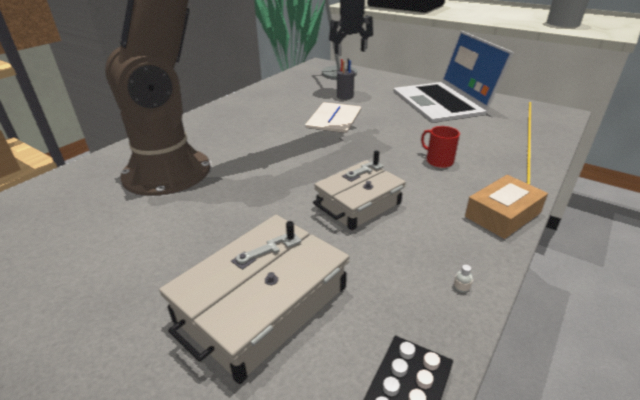

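The larger case is on the right: hinge at about (423,216), knob (377,196), pin (425,180). The smaller one is on the left, with its knob at about (192,203). I'll enlarge the view and measure.

Run:
```python
from h import *
z=np.load("top0.npz");p,d=z["p"],z["d"];c={k:z[k] for k in("vfov","cx","cy","pose")}
W=cloud(c,d)
cv2.imwrite("pics/zoom0.png",cv2.resize(p[160:235,355:455],None,fx=8,fy=8,interpolation=cv2.INTER_CUBIC))
for nm,(a,b,e,g) in dict(big=(140,260,345,505),small=(155,250,180,300)).items():
    w=W[a:b,e:g]; zz=w[...,2]
    top=.09 if nm=="big" else .07
    m=zz>top+.02
    print(nm,"hi pts",m.sum(),np.median(w[m],0) if m.any() else 0, zz.max(), "px",np.argwhere(m).mean(0)+[a,e] if m.any() else 0)
# dark masks in big case
g=cv2.cvtColor(p,cv2.COLOR_BGR2GRAY)
for nm,(u0,v0,r) in dict(knob=(377,196,9),pin=(425,180,9),hinge=(423,216,5)).items():
    s=g[v0-r:v0+r+1,u0-r:u0+r+1]; m=(s<95).astype(np.uint8)
    n,l,st,ce=cv2.connectedComponentsWithStats(m)
    print(nm,[(st[i,4],ce[i]+[u0-r,v0-r]) for i in range(1,n)],W[v0,u0])
for nm,u,v,h in [("knob",377,196,.136),("pin",425,180,.104),("hinge",423,216,.1)]: print(nm,ray(c,u,v,h))
```

```text
big hi pts 133 [ 0.50188052 -0.02748387  0.96181876] 0.9618187649391989 px [196.82706767 399.36090226]
small hi pts 137 [0.54039186 0.2446598  0.11602357] 0.9618187649391989 px [204.86131387 211.73722628]
knob [(np.int32(6), array([369. , 190.5])), (np.int32(74), array([377.13513514, 196.01351351])), (np.int32(2), array([386. , 193.5])), (np.int32(1), array([385., 196.]))] [ 0.55859745 -0.11741265  0.13296272]
pin [(np.int32(108), array([425.19444444, 179.57407407]))] [ 0.59268901 -0.21532795  0.10374545]
hinge [(np.int32(5), array([427.2, 211.4])), (np.int32(30), array([422.63333333, 216.36666667])), (np.int32(3), array([427.66666667, 220.66666667])), (np.int32(1), array([418., 221.]))] [ 0.52165476 -0.21119754  0.10103045]
knob [ 0.55838961 -0.11708311  0.136     ]
pin [ 0.59266207 -0.21527223  0.104     ]
hinge [ 0.52167844 -0.21141746  0.1       ]
```

View pics/zoom0.png

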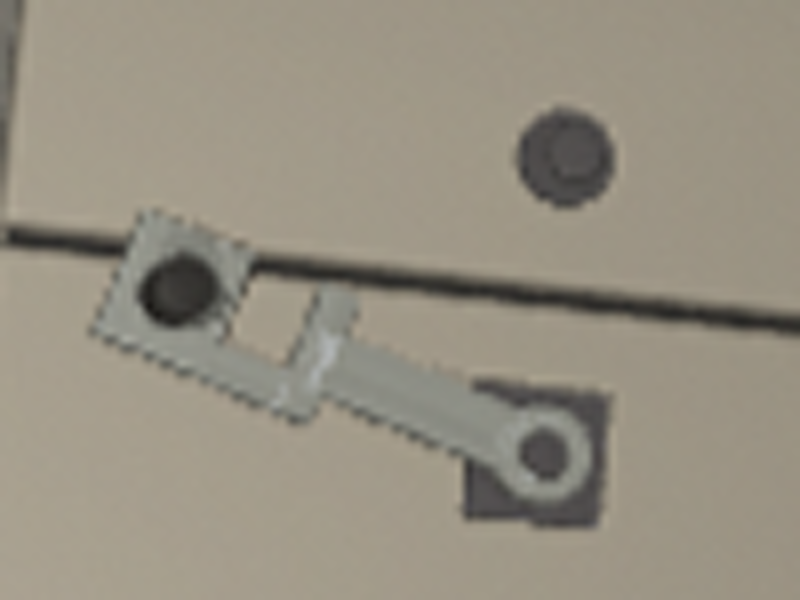

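Measured distances: hinge to knob 101 mm (given 100), hinge to pin 71 mm (given 75, roughly matching). The opening is about 1.25 rad, which is in range. I'll move above the knob with the jaw axis along the hook's tangent, then check with the wrist camera.

>>> step_arm(commands=[{"tx": -40, "ty": 46, "tz": 0, "turn": 0.12, "grip": 50}, {"tx": -81, "ty": 92, "tz": 0, "turn": 0.25, "grip": 50}, {"tx": -122, "ty": 138, "tz": 0, "turn": 0.37, "grip": 50}, {"tx": -162, "ty": 184, "tz": 0, "turn": 0.5, "grip": 50}, {"tx": -203, "ty": 231, "tz": 0, "turn": 0.62, "grip": 50}, {"tx": -243, "ty": 277, "tz": 0, "turn": 0.75, "grip": 50}, {"tx": -284, "ty": 323, "tz": 0, "turn": 0.87, "grip": 50}, {"tx": -324, "ty": 369, "tz": 0, "turn": 1.0, "grip": 50}, {"tx": -365, "ty": 415, "tz": 0, "turn": 1.12, "grip": 50}, {"tx": -405, "ty": 461, "tz": 0, "turn": 1.25, "grip": 50}, {"tx": -446, "ty": 507, "tz": 0, "turn": 1.37, "grip": 50}, {"tx": -486, "ty": 553, "tz": 0, "turn": 1.49, "grip": 50}])

```text
time_s: 1.65
ee_pos: [0.5585, -0.1184, 0.2313]
tool_rot: [0.983, -0.186, -0.0, 0.0]
force: [0.4, 1.3, -0.1]
finger_gap: 0.05
```

Run:
```python
from h import *
s=sense();print(s["time_s"],s["ee_pos"],s["tool_rot"],s["q"],s["force"])
n="wrist";c=get_calibration(n);p,d=snapshot(n);cv2.imwrite(f"pics/{n}1.png",p);np.savez(f"{n}1.npz",p=p,d=d,**{k:np.array(v) for k,v in c.items()})
```

```text
1.65 [ 0.55850316 -0.11841302  0.23134683] [ 9.82525576e-01 -1.86127123e-01 -5.04853758e-05  4.29166781e-04] [-0.33031766  0.37998516  0.61388431  1.74432992 -0.24189608  1.09390007
 -0.01247541] [ 0.39378501  1.3270644  -0.13706318]
```

View pics/wrist1.png

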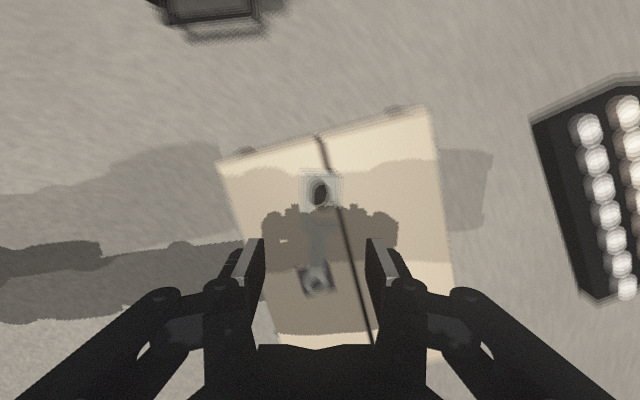

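The wrist picture is motion-blurred. The knob shows at about (320,190) and the hinge at (316,280). I'll retake it now that the arm is still.

Run:
```python
from h import *
n="wrist";c=get_calibration(n);p,d=snapshot(n)
np.savez(f"{n}2.npz",p=p,d=d,**{k:np.array(v) for k,v in c.items()})
cv2.imwrite("pics/w2.png",cv2.resize(p[120:330,220:440],None,fx=2.7,fy=2.7,interpolation=cv2.INTER_CUBIC))
s=sense();print(s["time_s"],s["ee_pos"],s["tool_rot"])
g=cv2.cvtColor(p,cv2.COLOR_BGR2GRAY);r=g[160:225,290:350];m=(r<60).astype(np.uint8)
k,l,st,ce=cv2.connectedComponentsWithStats(m);print([(st[i],ce[i]+[290,160]) for i in range(1,k) if st[i,4]>20])
for h in(.136,.124,.118):print(ray(c,320,190,h))
W=cloud(c,d);print(W[178:200:4,320])
```

```text
1.75 [ 0.55880298 -0.12451442  0.23157459] [ 9.81723429e-01 -1.90290779e-01  9.31879856e-04  2.76763258e-03]
[(array([ 10,   8,  19,  26, 286], dtype=int32), array([309.48251748, 180.54545455])), (array([38, 32, 11, 33, 99], dtype=int32), array([333.02020202, 208.73737374]))]
[ 0.56506917 -0.12663363  0.136     ]
[ 0.56394256 -0.13007566  0.124     ]
[ 0.56337926 -0.13179667  0.118     ]
[[ 0.56599739 -0.12621978  0.10069087]
 [ 0.56462876 -0.12959785  0.10110448]
 [ 0.56323306 -0.13305533  0.10129078]
 [ 0.5618825  -0.13636958  0.10205736]
 [ 0.55922341 -0.14364035  0.08965711]
 [ 0.55783666 -0.14702388  0.0908084 ]]
```

View pics/w2.png

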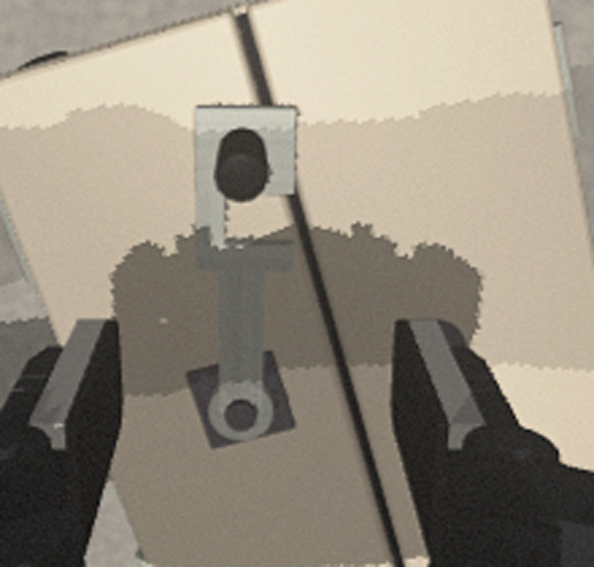

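The knob's top disc is at about (309,186) and the hinge screw at about (309,272). The arm was still swinging, so I'll measure once more.

Run:
```python
from h import *
n="wrist"
for i in range(2):
    s=sense();c=get_calibration(n);p,d=snapshot(n)
    print(s["time_s"],s["ee_pos"],s["tool_rot"],np.abs(s["joint_vel"]).max())
cv2.imwrite("pics/w3.png",cv2.resize(p[120:330,220:440],None,fx=2.7,fy=2.7,interpolation=cv2.INTER_CUBIC))
np.savez("w3.npz",p=p,d=d,**{k:np.array(v) for k,v in c.items()})
g=cv2.cvtColor(p,cv2.COLOR_BGR2GRAY);r=g[160:215,290:340];m=(r<60).astype(np.uint8)
k,l,st,ce=cv2.connectedComponentsWithStats(m);print([(st[i]+[290,160,0,0,0],ce[i]+[290,160]) for i in range(1,k) if st[i,4]>20])
```

```text
1.75 [ 0.55880298 -0.12451442  0.23157459] [ 9.81723429e-01 -1.90290779e-01  9.31879856e-04  2.76763258e-03] 0.07910943415990515
1.8 [ 0.55812501 -0.12081684  0.23110511] [ 9.82226424e-01 -1.87691992e-01 -2.31764524e-05  1.72269082e-03] 0.06159978456326704
[(array([306, 174,  18,  26, 283]), array([314.75618375, 186.53003534])), (array([333, 198,   7,  17,  51]), array([335.43137255, 206.56862745]))]
```

View pics/w3.png

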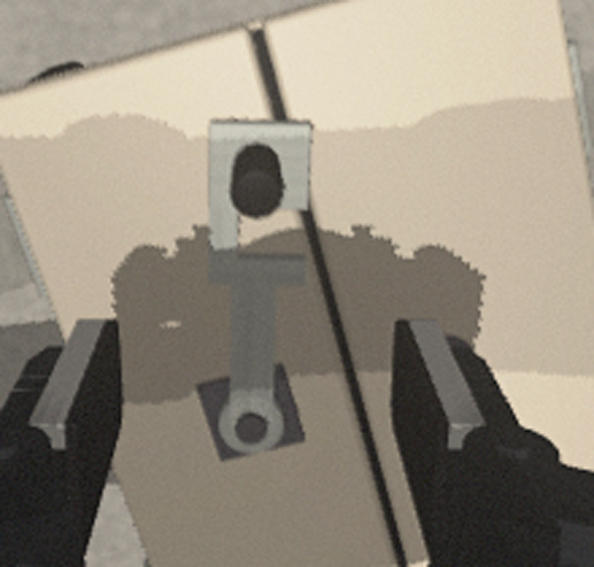

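Run:
```python
from h import *
from scipy.spatial.transform import Rotation as R
z=np.load("w3.npz");c={k:z[k] for k in("vfov","cx","cy","pose")}
k=ray(c,314.7,190.7,.136);h=ray(c,312.5,277.3,.1);print("wrist knob",k,"hinge",h,np.linalg.norm((k-h)[:2]))
t=np.load("top0.npz");ct={k_:t[k_] for k_ in("vfov","cx","cy","pose")}
print("top knob",ray(ct,377,195.8,.136),"hinge",ray(ct,422.6,216.2,.1),"pinhead",ray(ct,426.3,178.4,.104),"pinbase",ray(ct,425.2,179.4,.091))
a,b=ray(ct,355.5,189,.09),ray(ct,455,201,.09);print("seam ang",np.degrees(np.arctan2(*(b-a)[[1,0]])))
s=sense();print(s["time_s"],s["ee_pos"]);M=R.from_quat(s["tool_rot"]).as_matrix();print(M)
```

```text
wrist knob [ 0.55882047 -0.11818157  0.136     ] hinge [ 0.51931277 -0.21185851  0.1       ] 0.10166723408662273
top knob [ 0.55877069 -0.11708444  0.136     ] hinge [ 0.52128009 -0.21062724  0.1       ] pinhead [ 0.59584824 -0.21786522  0.104     ] pinbase [ 0.5952486  -0.21853103  0.091     ]
seam ang -96.68756314566421
1.85 [ 0.55780588 -0.11806684  0.23086022]
[[ 9.31076275e-01 -3.64821746e-01 -1.43629867e-03]
 [-3.64823835e-01 -9.31075096e-01 -1.65395592e-03]
 [-7.33902833e-04  2.06395510e-03 -9.99997601e-01]]
```

The two views agree: knob (0.559, -0.118), hinge (0.5205, -0.211), pin (0.5955, -0.218), with hinge to pin 75 mm. Next I descend and grip.

>>> step_arm(commands=[{"tx": 1, "ty": 0, "tz": 40, "turn": 0, "grip": 50}, {"tx": 1, "ty": 0, "tz": 75, "turn": 0.01, "grip": 50}, {"tx": 1, "ty": 0, "tz": 100, "turn": 0.01, "grip": 50}, {"tx": 1, "ty": 0, "tz": 115, "turn": 0.01, "grip": 50}, {"tx": 1, "ty": 0, "tz": 121, "turn": 0.01, "grip": 50}, {"tx": 1, "ty": 0, "tz": 121, "turn": 0.01, "grip": 50}, {"tx": 1, "ty": 0, "tz": 121, "turn": 0.01, "grip": 30}, {"tx": 1, "ty": 0, "tz": 121, "turn": 0.01, "grip": 20}, {"tx": 1, "ty": 0, "tz": 121, "turn": 0.01, "grip": 10}, {"tx": 1, "ty": 0, "tz": 121, "turn": 0.01, "grip": 10}], newtons=20)

```text
time_s: 3.1
ee_pos: [0.559, -0.1187, 0.1104]
tool_rot: [0.982, -0.191, 0.0, 0.001]
force: [-0.8, 0.6, 5.9]
finger_gap: 0.0152
```

Run:
```python
from h import *
s=sense();print(s)
from scipy.spatial.transform import Rotation as R
n="wrist";p,d=snapshot(n);cv2.imwrite("pics/w4.png",p)
M=R.from_quat(s["tool_rot"]).as_matrix()
H=np.array([.5205,-.2112]);k=s["ee_pos"][:2];r=k-H;print(np.linalg.norm(r),np.degrees(np.arctan2(r[1],r[0])))
a0=np.arctan2(r[1],r[0]);rho=np.linalg.norm(r)
for a in np.linspace(a0,np.radians(-7.5),13):
    q=H+rho*np.array([np.cos(a),np.sin(a)])-k;t=M.T@np.r_[q,0];print(np.round(t*1000,1),round(a0-a,3))
```

```text
{'time_s': 3.1, 'q': array([-0.26872777,  0.51817263,  0.54513996,  1.8763532 , -0.34902145,
        0.84257886,  0.07022207]), 'joint_vel': array([ 5.68741964e-04,  1.60594419e-03,  1.75469165e-05, -1.51631307e-03,
       -3.48556533e-04, -1.51024173e-03,  8.83820752e-05]), 'tau': array([ 2.04019826e-01, -5.76996911e+01,  8.82109433e+00, -2.31579173e+01,
        7.53477286e-02, -2.45058071e-01,  8.95024685e-03]), 'ee_pos': array([ 0.55901455, -0.1187331 ,  0.110436  ]), 'tool_rot': array([ 9.81667559e-01, -1.90599394e-01,  1.08433802e-06,  8.22011989e-04]), 'force': array([-0.79761583,  0.61255527,  5.91559551]), 'torque': array([ 0.11847894,  0.18463007, -0.00030167]), 'finger_gap': 0.015194759981767782}
0.10016735701870168 67.38716919492374
[0. 0. 0.] 0.0
[10.9  0.7  0. ] 0.109
[21.6  2.6  0. ] 0.218
[32.1  5.7  0. ] 0.327
[42.2  9.8  0. ] 0.436
[51.7 15.1  0. ] 0.545
[60.7 21.3  0.1] 0.654
[68.9 28.5  0.1] 0.762
[76.2 36.5  0.1] 0.871
[82.7 45.3  0.1] 0.98
[88.2 54.8  0.1] 1.089
[92.6 64.7  0.1] 1.198
[95.9 75.1  0.2] 1.307
```

View pics/w4.png

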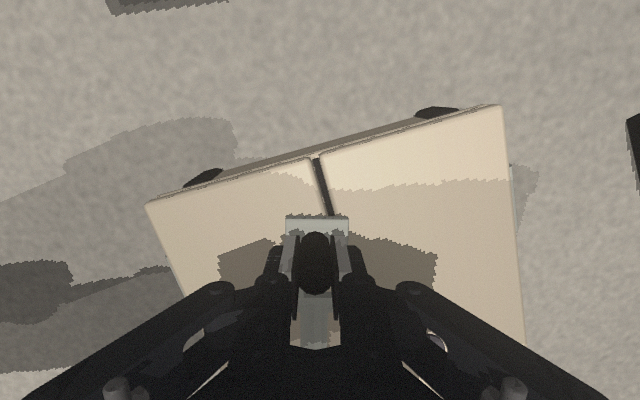

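The knob is held between the pads (gap 15.2 mm, knob at about (315,262)). Now I swing along the arc, stopping just short of closed.

>>> step_arm(commands=[{"tx": 11, "ty": 0.7, "tz": 0, "turn": 0.11, "grip": 10}, {"tx": 21.6, "ty": 2.6, "tz": 0, "turn": 0.22, "grip": 10}, {"tx": 32, "ty": 5.7, "tz": 0, "turn": 0.33, "grip": 10}, {"tx": 42, "ty": 9.8, "tz": 0, "turn": 0.44, "grip": 10}, {"tx": 51.7, "ty": 15, "tz": 0, "turn": 0.545, "grip": 10}, {"tx": 60.7, "ty": 21.3, "tz": 0, "turn": 0.65, "grip": 10}, {"tx": 69, "ty": 28.5, "tz": 0, "turn": 0.76, "grip": 10}, {"tx": 76, "ty": 36.5, "tz": 0, "turn": 0.87, "grip": 10}, {"tx": 82.7, "ty": 45.3, "tz": 0, "turn": 0.98, "grip": 10}, {"tx": 88, "ty": 54.8, "tz": 0, "turn": 1.09, "grip": 10}, {"tx": 92.6, "ty": 64.7, "tz": 0, "turn": 1.2, "grip": 10}, {"tx": 92.6, "ty": 64.7, "tz": 0, "turn": 1.2, "grip": 10}])

```text
time_s: 4.65
ee_pos: [0.6207, -0.2143, 0.1106]
tool_rot: [-0.702, 0.712, -0.001, -0.001]
force: [-0.8, 0.6, 2.8]
finger_gap: 0.0153
```

```bash
cat > st.py <<'E'
from h import *
from scipy.spatial.transform import Rotation as R
s=sense();M=R.from_quat(s["tool_rot"]).as_matrix()
print(s["time_s"],s["ee_pos"],"F",s["force"],"Ftool",M.T@s["force"],"T",s["torque"],s["finger_gap"])
r=s["ee_pos"][:2]-np.array([.5205,-.2112]);print(np.linalg.norm(r),np.degrees(np.arctan2(r[1],r[0])),"toolx",np.degrees(np.arctan2(M[1,0],M[0,0])))
E
python3 st.py
```

```text
4.65 [ 0.62069361 -0.21426639  0.11056234] F [-0.79552226  0.58362935  2.77703233] Ftool [-0.56583988  0.80369569 -2.7783603 ] T [ 0.02383451  0.03078344 -0.01064344] 0.015285724803250788
0.10024052444287686 -1.752970070203505 toolx -90.75887369143453
```

The tool is tracking with low force. I'll ease the last few millimetres toward the stop.

>>> step_arm(commands=[{"tx": 2, "ty": 0, "tz": 0, "turn": 0.02, "grip": 10}, {"tx": 4, "ty": 0.1, "tz": 0, "turn": 0.04, "grip": 10}, {"tx": 5.5, "ty": 0.3, "tz": 0, "turn": 0.055, "grip": 10}, {"tx": 7, "ty": 0.4, "tz": 0, "turn": 0.07, "grip": 10}, {"tx": 7, "ty": 0.4, "tz": 0, "turn": 0.07, "grip": 10}])

```text
time_s: 5.28
ee_pos: [0.6202, -0.2213, 0.1106]
tool_rot: [-0.677, 0.736, -0.001, -0.001]
force: [0.0, 0.5, 2.0]
finger_gap: 0.0156
```

```bash
python3 st.py
```

```text
5.275 [ 0.6202267  -0.22133264  0.11059368] F [0.02247775 0.45362907 1.98159807] Ftool [-0.44864395  0.01528507 -1.98280116] T [ 0.19114221  0.07809904 -0.05246152] 0.015597944771302816
0.10024013585592535 -5.8015784998064595 toolx -94.78448202268237
```

No contact force from the stop yet, so I keep going in small steps.

>>> step_arm(commands=[{"tx": 1, "ty": 0.1, "tz": 0, "turn": 0.01, "grip": 10}, {"tx": 2, "ty": 0.1, "tz": 0, "turn": 0.02, "grip": 10}, {"tx": 3, "ty": 0.1, "tz": 0, "turn": 0.02, "grip": 10}, {"tx": 3, "ty": 0.1, "tz": 0, "turn": 0.02, "grip": 10}])

```text
time_s: 5.78
ee_pos: [0.6201, -0.2223, 0.1105]
tool_rot: [-0.67, 0.742, 0.0, -0.0]
force: [-0.7, 7.3, 5.3]
finger_gap: 0.0152
```

```bash
python3 st.py
```

```text
5.775 [ 0.62011295 -0.22232045  0.11050958] F [-0.66615984  7.30698497  5.3014972 ] Ftool [-7.20176193  1.41181975 -5.29934533] T [1.50156027 0.17661944 0.04213113] 0.015193340824467242
0.1002317540267356 -6.369933322546972 toolx -95.86264510671612
```

Resistance has built to 7 N and motion has stopped, at the predicted closed angle. I'll press slightly more to confirm.

>>> step_arm(commands=[{"tx": 3, "ty": 0, "tz": 0, "turn": 0, "grip": 10}, {"tx": 4, "ty": 0, "tz": 0, "turn": 0, "grip": 10}, {"tx": 4, "ty": 0, "tz": 0, "turn": 0, "grip": 10}])

```text
time_s: 6.15
ee_pos: [0.6201, -0.2224, 0.1104]
tool_rot: [-0.671, 0.741, 0.003, 0.002]
force: [-2.4, 12.9, 9.3]
finger_gap: 0.0153
```

```bash
python3 st.py
```

```text
6.15 [ 0.6201272  -0.22240418  0.11041632] F [-2.36392973 12.91465263  9.34337011] Ftool [-12.66897259   3.65478322  -9.26362103] T [2.54993609e+00 4.79239126e-01 1.26876250e-03] 0.015348870625527177
0.10025523667826537 -6.416581698436106 toolx -95.7162570007014
```

It's a firm stop: 5.6 N more force gave only 0.1 mm. I release, then retreat straight up.

>>> step_arm(commands=[{"tx": 0, "ty": 0, "tz": 0, "turn": 0, "grip": 20}, {"tx": 0, "ty": 0, "tz": 0, "turn": 0, "grip": 32}, {"tx": 0, "ty": 0, "tz": 0, "turn": 0, "grip": 50}, {"tx": 0, "ty": 0, "tz": 0, "turn": 0, "grip": 50}, {"tx": 0, "ty": 0, "tz": 0, "turn": 0, "grip": 50}, {"tx": 0, "ty": 0, "tz": -20, "turn": 0, "grip": 50}, {"tx": 0, "ty": 0, "tz": -60, "turn": 0, "grip": 50}, {"tx": 0, "ty": 0, "tz": -110, "turn": 0, "grip": 50}, {"tx": 0, "ty": 0, "tz": -150, "turn": 0, "grip": 50}, {"tx": 0, "ty": 0, "tz": -150, "turn": 0, "grip": 50}])

```text
time_s: 7.4
ee_pos: [0.6215, -0.225, 0.2654]
tool_rot: [-0.671, 0.742, -0.001, 0.003]
force: [-0.4, 0.3, 0.4]
finger_gap: 0.05
```

```bash
python3 st.py
python3 - <<'E'
from h import *
for n in ["wrist","scene"]:
    c=get_calibration(n);p,d=snapshot(n);cv2.imwrite(f"pics/{n}5.png",p)
    np.savez(f"{n}5.npz",p=p,d=d,**{k:np.array(v) for k,v in c.items()})
E
```

```text
7.4 [ 0.62145876 -0.22501226  0.26543176] F [-0.36705747  0.34940439  0.36705841] Ftool [-0.31232634  0.39839112 -0.36780873] T [0.01411332 0.01515634 0.00626406] 0.050011963675525545
0.10189921011339144 -7.790326591322356 toolx -95.74693378238518
```

View pics/wrist5.png

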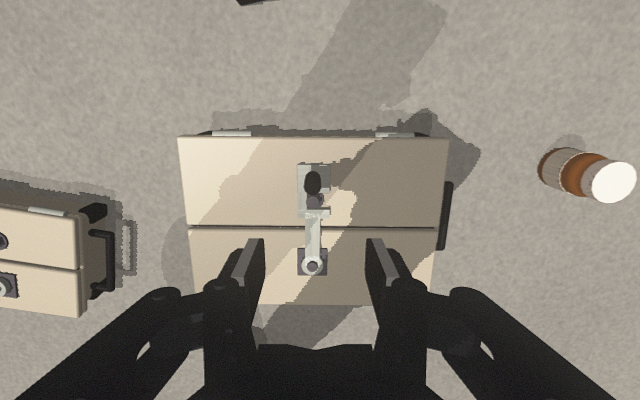

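View pics/scene5.png

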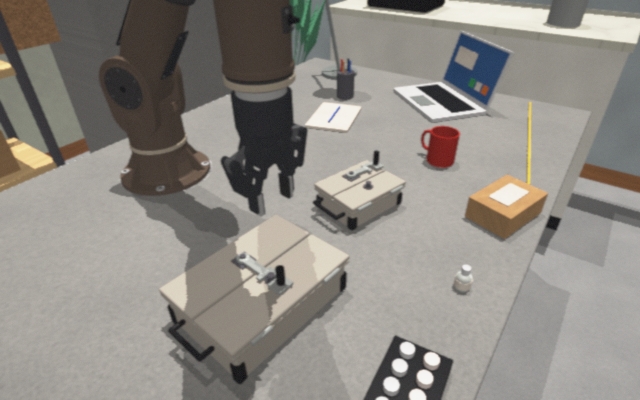

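Wrist view: hinge (312,265), knob (312,180) and pin about (316,200), sitting in the notch. The small case looks unchanged. A zoom to confirm:

Run:
```python
from h import *
n="wrist";c=get_calibration(n);p,d=snapshot(n);s=sense()
cv2.imwrite("pics/w6.png",cv2.resize(p[150:290,250:390],None,fx=4.2,fy=4.2,interpolation=cv2.INTER_CUBIC))
np.savez("w6.npz",p=p,d=d,**{k:np.array(v) for k,v in c.items()})
print(s["time_s"],np.abs(s["joint_vel"]).max())
a=np.load("scene0.npz")["p"][155:225,310:410].astype(int);b=np.load("scene5.npz")["p"][155:225,310:410].astype(int);print("smallcase diff",np.abs(a-b).mean(),np.percentile(np.abs(a-b),99))
```

```text
7.55 0.01494298607191564
smallcase diff 18.52861904761905 39.0
```

View pics/w6.png

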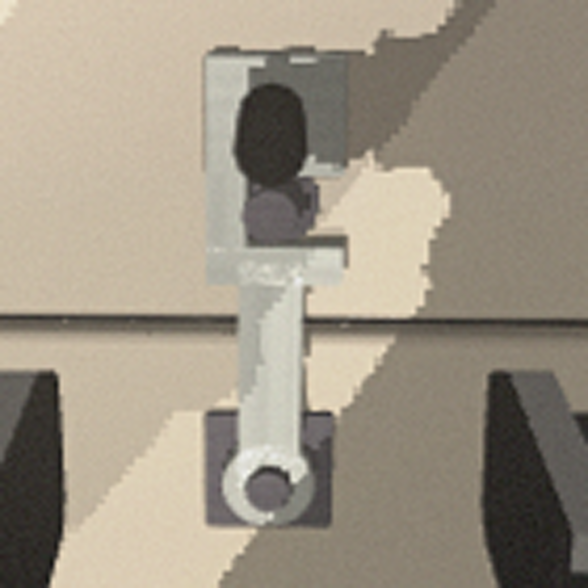

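The pin head sits at the bottom of the notch, at zoom (272,215). It is in line with the knob top (270,155) and hinge (270,488). The gripper is well clear, so I'm handing in.

```bash
python3 -c "
from cell import *
job_done()"
```

```text
the job is handed in; nothing more can be done
```

I closed the larger case's hook onto its catch pin, let go, lifted the gripper clear and handed the job in at about 7.6 s of the 32 s allowed.

- **Closing:** I gripped the knob at 20 N and swung it about 74° along its arc to the stop. There the resistance rose from about 0.5 N to 13 N while the knob moved only about 1 mm.
- **Closed position:** After release, the wrist picture shows the pin at the bottom of the notch, with hinge, pin and knob in one line. The wrist force was back near zero, at about 0.6 N.
- **Angle check:** My closed-angle estimates from the pictures were −5.2° from the pin and −6.7° from the case seam. The hook stopped at −6.4°, between the two. My first, rough hinge-to-pin distance was 71 mm instead of 75; the refined one was 75.3 mm.
- **Smaller case:** I did not go near it, and its hook still looks open in the last scene picture. A pixel comparison of that area before and after did differ (mean 18.5 grey levels). I put that down to the arm's shadow having moved, but I did not re-measure the hook.

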